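# Set the bench extraction damper and start the fan

### The arm

A 7-joint arm with a two-finger parallel gripper is mounted at the origin on the work surface. World frame = base frame: x ahead of the robot, y to its left, z up, the work surface at z = 0. Lengths are in mm, angles in rad, forces in N, time in s.
With the tool pointing down it reaches from about 425 to 875 mm from the base axis. Payload 8.4 kg.
Tool frame: the origin (TCP) lies on the centre line of the jaws, within the pads' length; the fingertips stand 14 mm ahead of it and the grasp point (between the pads) lies 5 mm behind it; z points along the fingers, y is the direction in which the jaws open and shut (so a half turn about z gives the same grasp; the last joint's range is limited). The gripper opens to 85 mm and grips with 20 to 120 N. Pads are 22 mm wide; open, the fingers measure 114 mm over their backs; the gripper's body (76 mm by 85 mm) begins 54 mm behind the grasp point. The pads swing forward as they close: fully open they stand 13 mm farther back than shut.
Start: joints at [-1.319, 0.333, 0.04, 1.465, -0.013, 1.343, -0.059], TCP at [223.372, 610.385, 245.308] pointing down, gripper open.
Joint ranges: [-2.58, 2.58], [-0.38, 2.09], [-1.3, 1.39], [0.25, 2.4], [-1.5, 4.64], [0.08, 2.09], [-2.65, 2.65]. Speed limits (rad/s): [2.22, 2.22, 2.79, 2.79, 3.14, 3.14, 3.14].

### API

Orientations are given as a unit quaternion [x, y, z, w].
In Python, from rig import robot, eyes gives the robot as it stands.
- The arm moves only by the tool arm_command, never from a script. Its argument "targets" is a list of rows, each a list of 5 numbers: the shift along the world's x, y, z in mm, then the turn about the world's z in degrees, then the opening, from 0 (shut) to 1 (fully open). In form: [[dx, dy, dz, yaw, claw], ...]. A call has 1 to 20 rows; each row shifts and turns the commanded pose from where the row before left it; what a row does not reach is not made up. A row lasts 1/8 s, in which the tool goes at most 62.5 mm and 10.7 degrees, less where a joint would pass 70% of its speed; a pose out of reach is approached as far as the arm can. A call with a gripper value outside its range is refused whole. The fingers move at their own pace and stop on an object; the grip force is fixed at half the most. Time passes only in rows, so rows that do not move let the fingers close. It gives the time, the measured TCP pose, the force and the opening at its end, in the units of the state.
- robot.observe(): the state, without advancing time (a new reading comes with each control period).
- eyes.get_image(name): name is "scene" or "top" or "wrist"; returns a dict with "frame" (400x640x3 uint8, red, green, blue), "mtx" (3x3 intrinsics, pixels), "k1" (the pictures are not rectified: a ray, as slopes to the right and down, at radius r is drawn at 1 + k1 r^2 times it, then the intrinsics apply), "R" (3x3) and "t" (3): a world point X has camera coordinates R X + t. Camera axes: x right, y down, z forward; pixel columns grow to the right and rows downward; lengths in mm; the calibration is good to about 2 mm. A picture is of the moment at which its call begins. There is no depth.
- robot.close_job(): hands the job in, once; it reports no verdict.
The state is a dict: "time_s": time; "q": joint angles; "joint_vel": joint speeds; "joint_torque": joint torques, N m; "ee_pos": TCP position; "orientation": TCP orientation; "force": force on the tool from outside, world axes, zero at the start; "wrist_torque": the same for the moment, N m; "opening": finger opening in mm.
Only numpy, scipy, OpenCV 4.12 (cv2) and the standard library are available. Lean on these libraries where they do the work, as an engineer would, in place of code of your own. Each camera call takes 0.05 s, during which the arm holds its last target. There are 200 camera calls.

### The job

Push the lever of the round iris damper around with the closed fingertips, gently and without gripping it, until its arm lies centred over the long, wide mark of the scale, and leave it there. Then press the flat START button on the grey switch box fully down and let it go; leave the mushroom-shaped STOP button and everything else on the bench alone.

Things in the scene. Friction and masses are not known exactly. Their poses are not given: they have to be found in the camera images.
- damper: iris damper fixed to the bench: a round metal extraction port, foot flange 210 mm across, whole body 84 mm high with a round collar 116 mm across on top. Origin on its axis, at bench level; z up along the axis of the ring. Its x axis is the middle of the lever's travel
- scale: flat aluminium scale disc of the damper, 244 mm across, its upper face 54 mm above the bench, centred on the damper's axis (origin on that axis at bench level). Thin black radial marks lie on it 0.18 rad apart: nine short ones (10 x 2.5 mm) and one long, wide one (32 x 8 mm) that lies along this body's own x axis. Fixed, set at a different turn each time
- mark (a point): the middle of the long, wide mark on the scale disc, 105 mm from the damper's axis, 55 mm above the bench
- lever (a joint): angle of the damper's rotating ring and its lever in rad: 0 when the lever points along the damper's x axis, growing counter-clockwise seen from above, stops at -1.15 and 1.15. Starts between -1.05 and -0.7 (nearly closed). It stays where it is left: dry friction of about 0.12 N m, so about 1 N at the handle moves it
- pointer (a point): a point on the centre line of the lever's flat steel arm (8 mm wide, upper face 68 mm above the bench, from the ring out to the handle), 105 mm from the damper's axis and 64 mm above the bench: it passes 9 mm above the middle of the long mark
- handle (a point): top centre of the lever's upright black round handle: 16 mm across, 135 mm from the damper's axis, from 60 to 118 mm above the bench. Nothing else stands on the circle that it travels above 60 mm high, within 25 mm to either side of it, other than the lever's own arm
- start_top (a point): centre of the top of the START button of the grey switch box: the flat, plain black button, 34 mm across, 72 mm above the bench, standing 10 mm out of a 50 mm collar. The switch box (100 x 180 x 50 mm, fixed) stands to the left or to the right of the damper
- start (a joint): how far the START button is pressed in m: 0 out, 0.006 fully down (about 5 N); it springs back out
- stop_top (a point): centre of the top of the STOP button on the same box, 90 mm from START: the wide mushroom-shaped black button, 56 mm across, 90 mm above the bench
- stop (a joint): how far the STOP button is pressed in m: 0 out, 0.006 fully down (about 5 N); it springs back out
- roll: standing open roll (tube) of abrasive paper on its end, 90 mm across, 75 mm high. Loose bystander; origin at the centre of its underside
- screwdriver: screwdriver about 200 mm long, 26 mm high, lying on the bench. Loose bystander; origin at the centre of its underside
- offcut: wooden offcut 90 x 45 x 35 mm. Loose bystander; origin at the centre of its underside
- glue: white glue bottle, 56 mm across, 130 mm high. Loose bystander; origin at the centre of its underside
- tape: tape measure, black case 66 x 34 mm, 62 mm high. Loose bystander; origin at the centre of its underside
- jar: closed glass jar, 60 mm across, 65 mm high. Loose bystander; origin at the centre of its underside
- cork_block: cork sanding block 110 x 60 x 35 mm. Loose bystander; origin at the centre of its underside

How it is judged:
By the outcome, as a careful person would: the job done as asked, in the order asked, and still so for the second after the job is handed in, with the robot touching nothing.
It also fails if it takes over 50 s, if anything falls off the work surface, if the arm or the gripper's body presses on something with over 40 N, if the wrist force passes 120 N, or if a joint passes its speed limit or range.

## Working session

There is one attempt and no reset: what is moved stays moved. The work goes in short steps, Python scripts to look and compute and a tool call to move; the robot and the scene stay as the last step left them, time stands still between calls to the robot, and variables do not carry over. Pictures are saved under pics/ and viewed, about 8 in all and at most 12, crops included, and the job is handed in when it is done.

Besides the shell and the picture viewer there is one more tool, called after "Emit:" as name(argument=value, ...), one argument or row to a line, values as JSON. arm_command: Moves the arm, as the interface text tells. Its arguments: {"type":"object","properties":{"targets":{"type":"array","items":{"type":"array","items":{"type":"number"}}}},"required":["targets"]}

```bash
mkdir -p pics; cat > h.py <<'E'
import numpy as np, cv2, pickle
from rig import robot, eyes
def snap(n,tag):
    d=eyes.get_image(n); pickle.dump(d,open(f'pics/{tag}.pkl','wb'))
    cv2.imwrite(f'pics/{tag}.png',d['frame'][:,:,::-1]); return d
def load(tag): return pickle.load(open(f'pics/{tag}.pkl','rb'))
def ray(d,uv):
    K=np.array(d['mtx']); p=np.array([(uv[0]-K[0,2])/K[0,0],(uv[1]-K[1,2])/K[1,1]])
    q=p.copy()
    for _ in range(30): q=p/(1+d['k1']*(q@q))
    R=np.array(d['R']); return -R.T@np.array(d['t']).ravel(), R.T@np.r_[q,1]
def onz(d,uv,z):
    c,r=ray(d,uv); return c+r*(z-c[2])/r[2]
def proj(d,X):
    K=np.array(d['mtx']); c=np.array(d['R'])@np.array(X,float)+np.array(d['t']).ravel(); q=c[:2]/c[2]
    q=q*(1+d['k1']*(q@q)); return np.array([K[0,0]*q[0]+K[0,2],K[1,1]*q[1]+K[1,2]])
E
python3 - <<'E'
from h import *
a=snap('top','top0');b=snap('scene','scene0')
for d in(a,b):
    R=np.array(d['R']);print(-R.T@np.array(d['t']).ravel(),R[2],d['mtx'][0][0])
print(robot.observe())
E
```

```text
[ 457.22230178  -19.96181731 1108.96396547] [ 0.14215308  0.02015894 -0.98963939] 362.69174268998955
[1023.76724509  584.13545315 1082.72981083] [-0.37440303 -0.47333208 -0.79735758] 468.5637529141565
{'time_s': 0.1, 'q': array([-1.31917234,  0.33385799,  0.03984074,  1.46620656, -0.01338585,
        1.34329673, -0.05849324]), 'joint_vel': array([ 0.00064575, -0.00093594,  0.00039131, -0.00305466, -0.00075156,
       -0.00158783, -0.00024183]), 'joint_torque': array([ 4.48545761e-03, -6.60015106e+01,  1.37074515e+00, -4.06474936e+01,
        1.72272610e-02,  8.95097590e-03,  4.65709570e-05]), 'ee_pos': array([223.25696584, 610.02687492, 244.48665774]), 'orientation': array([ 1.74501549e-01,  9.84656612e-01, -7.47339205e-04, -7.97260972e-05]), 'force': array([-0.89665772, -0.01125803,  0.0497603 ]), 'wrist_torque': array([0.01796196, 0.0059894 , 0.01678408]), 'opening': 85.30048643538021}
```

View pics/top0.png

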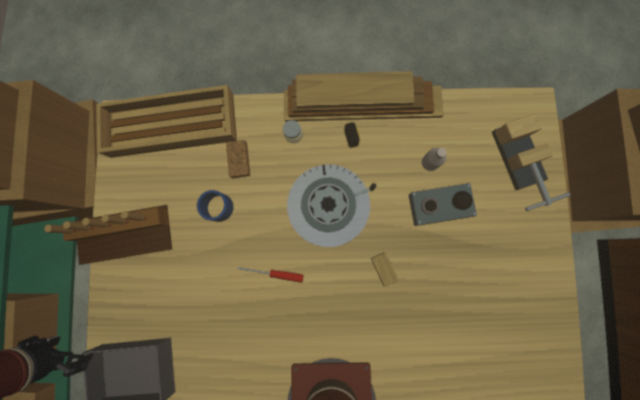

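View pics/scene0.png

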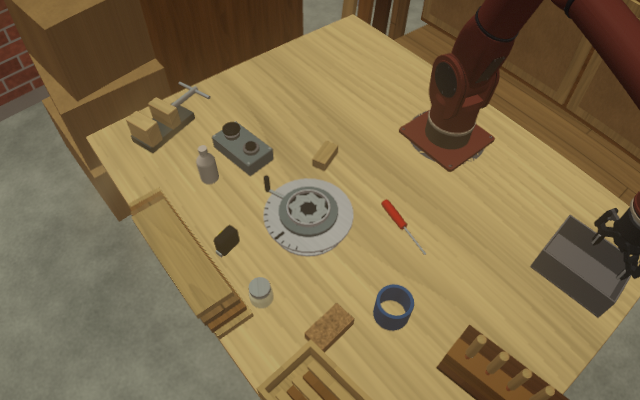

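The top view shows the damper at about (329,205), the handle at (373,187), the long mark near (324,170), the START button at about (430,206) and the STOP mushroom at (462,200). I'll enlarge both views.

```bash
python3 - <<'E'
from h import *
a=load('top0')['frame'][150:250,280:480,::-1]; b=load('scene0')['frame'][110:260,200:360,::-1]
cv2.imwrite('pics/c1.png',cv2.resize(a,None,fx=4,fy=4,interpolation=cv2.INTER_CUBIC))
cv2.imwrite('pics/c2.png',cv2.resize(b,None,fx=4,fy=4,interpolation=cv2.INTER_CUBIC))
E
```

```text
(no output)
```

View pics/c1.png

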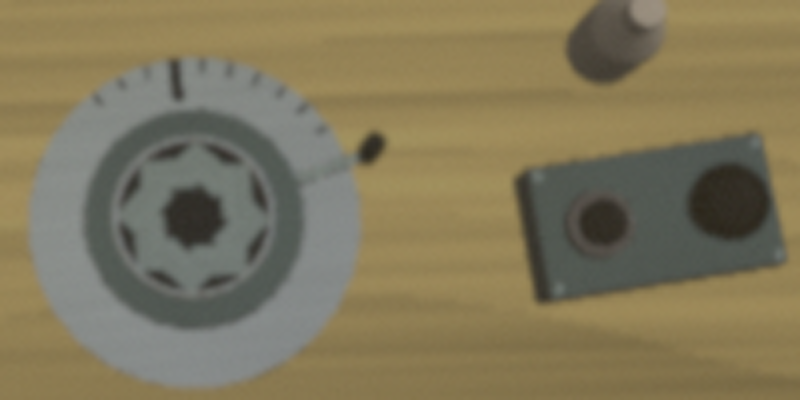

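View pics/c2.png

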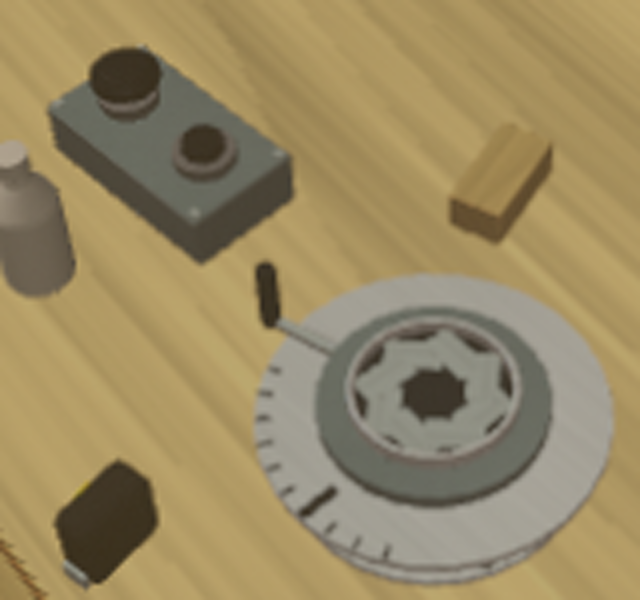

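Crops (4x): in the top crop the disc spans x 28–361 and y 57–388. The mark runs (174,60)–(178,100), the handle top is (375,141), START is (603,221) and STOP is (729,201). In the scene crop START is (204,146), the handle top (265,267) and the mark (319,502).

```bash
python3 - <<'E'
from h import *
from scipy.optimize import least_squares
a=load('top0');b=load('scene0')
f=lambda x,y,o:((x+.5)/4-.5+o[0],(y+.5)/4-.5+o[1]); A=(280,150);B=(200,110)
for n,z,p,q in[('start',72,(603,221),(204,146)),('stop',90,(729,201),(125,75)),('handle',118,(375,141),(265,267)),('mark',55,(176,80),(319,502))]:
    print(n,onz(a,f(*p,A),z),onz(b,f(*q,B),z))
for n,p in(('m out',(174,60)),('m in',(178,100))): print(n,onz(a,f(*p,A),55))
# disc centre: extreme pixels of the projected rim
t=np.linspace(0,2*np.pi,721)
def ext(d,c):
    P=np.array([proj(d,[c[0]+122*np.cos(s),c[1]+122*np.sin(s),54]) for s in t]);return np.r_[P.min(0),P.max(0)]
ta=np.r_[f(28,57,A),f(361,388,A)]
tb=np.r_[f(254,273,B)[0],f(613,0,B)[0]]
s1=least_squares(lambda c:ext(a,c)-ta,[700,0]);print('disc top',s1.x,s1.fun)
s2=least_squares(lambda c:np.r_[ext(b,c)[[0,2]]-tb,ext(b,c)[1]-f(0,273,B)[1]],[700,0]);print('disc scene',s2.x,s2.fun)
E
```

```text
start [ 564.63487393 -297.88169817   72.        ] [ 570.49820524 -288.41046828   72.        ]
stop [ 574.80312685 -383.44598808   90.        ] [ 584.65822106 -372.58062781   90.        ]
handle [ 619.1470217 -131.3571137  118.       ] [ 620.91010029 -129.29235032  118.        ]
mark [678.7978739    6.93141738  55.        ] [680.94301845  10.24530624  55.        ]
m out [693.98846872   8.12146366  55.        ]
m in [663.67342539   5.74655141  55.        ]
disc top [574.35460065  -4.2236622 ] [-0.0451416  -0.07184074  0.04432643  0.06610662]
disc scene [577.42752369  -1.32159942] [-0.3428288   0.34277911 -0.05439134]
```

Both views agree on the damper to about 4 mm, but START differs by about 10 mm. I'll move above the damper with the fingers shut and look with the wrist camera.

Emit:
arm_command(
  targets=[
    [0,0,20,0,0],
    [17,-38,2,2,0],
    [17,-38,2,2,0],
    [17,-38,2,2,0],
    [17,-38,2,2,0],
    [17,-38,2,2,0],
    [17,-38,2,2,0],
    [17,-38,2,2,0],
    [17,-38,2,2,0],
    [17,-38,2,2,0],
    [17,-38,2,2,0],
    [17,-38,2,2,0],
    [17,-38,2,2,0],
    [17,-38,2,2,0],
    [17,-38,2,2,0],
    [17,-38,2,2,0],
    [17,-38,2,2,0],
    [17,-38,2,2,0],
    [17,-38,2,2,0],
    [17,-38,2,2,0],
  ],
)

```text
time_s: 2.6
ee_pos: [546.7, -112.7, 303.2]
orientation: [-0.156, 0.988, 0.0, -0.0]
force: [0.7, -0.2, 0.7]
opening: 0.0
```

```bash
python3 - <<'E'
from h import *
w=snap('wrist','w0'); s=robot.observe(); print(s['time_s'],s['ee_pos'],s['orientation'],s['opening'],s['q'],s['force'])
cv2.imwrite('pics/w0.png',cv2.resize(w['frame'][:,:,::-1],None,fx=1.25,fy=1.25))
for X in([576,-3,54],[568,-293,72],[620,-130,118],[680,8,55]):print(proj(w,X)*1.25)
E
```

```text
2.65 [ 547.41309529 -118.09362951  303.47427743] [-1.55097880e-01  9.87897912e-01 -1.50487753e-03  3.14583273e-04] 0.4528619203403381 [-0.57438472  0.13875487  0.79307554  1.63184386 -0.09737102  1.41113786
  2.11147656] [-3.13533489 -1.93057978 -0.12475566]
[487.9473916  270.29943932]
[194.44831109 174.84166122]
[347.42589261 298.39563761]
[461.68084224 360.16763075]
```

View pics/w0.png

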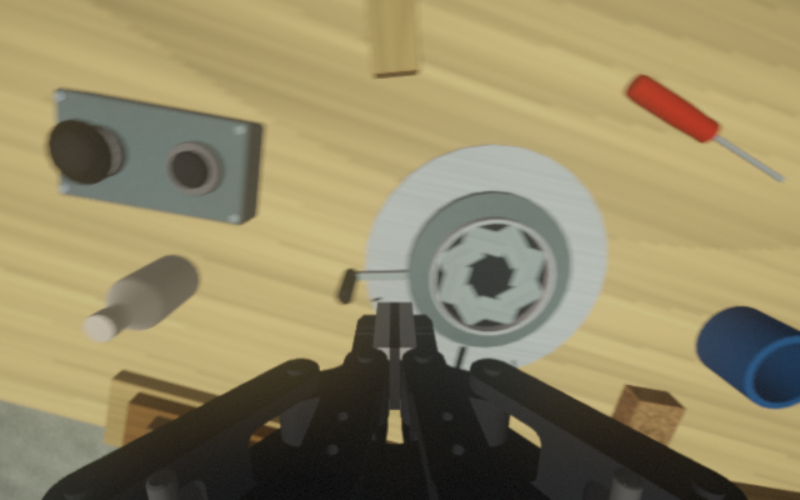

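The wrist view shows the handle top at (345,298) where I predicted (347,298), and START at (191,170) against a predicted (194,175). Joint 7 would run out of range during the push, so I'll turn the tool by half a turn.

Emit:
arm_command(
  targets=[
    [2,-2,0,-10.5,0],
    [2,-2,0,-10.5,0],
    [2,-2,0,-10.5,0],
    [2,-2,0,-10.5,0],
    [2,-2,0,-10.5,0],
    [2,-2,0,-10.5,0],
    [2,-2,0,-10.5,0],
    [2,-2,0,-10.5,0],
    [2,-2,0,-10.5,0],
    [2,-2,0,-10.5,0],
    [2,-2,0,-10.5,0],
    [2,-2,0,-10.5,0],
    [2,-2,0,-10.5,0],
    [2,-2,0,-10.5,0],
    [2,-2,0,-10.5,0],
    [2,-2,0,-10.5,0],
    [2,-2,0,-10.5,0],
    [0,0,0,0,0],
    [0,0,0,0,0],
  ],
)

```text
time_s: 5.03
ee_pos: [580.2, -145.5, 303.1]
orientation: [0.985, 0.17, -0.0, -0.0]
force: [-0.4, -0.4, 0.6]
opening: 0.0
```

```bash
python3 - <<'E'
from h import *
w0=load('w0'); print('start w0',onz(w0,(191/1.25,170/1.25),72))
w=snap('wrist','w1'); s=robot.observe(); print(s['time_s'],s['ee_pos'],s['orientation'],s['opening'],s['q'],s['force'])
cv2.imwrite('pics/w1.png',cv2.resize(w['frame'][:,:,::-1],None,fx=1.25,fy=1.25))
for X in([576,-3,54],[568,-293,72],[620,-130,118],[680,8,55]):print(proj(w,X)*1.25)
E
```

```text
start w0 [ 564.69477869 -296.69873876   72.        ]
5.075 [ 580.23625613 -145.52910461  303.21247129] [ 9.85418198e-01  1.70149787e-01 -7.58359245e-05 -1.41549895e-04] 0.17798684156761171 [-0.77853311  0.42269505  1.28764696  1.54988103 -0.40694397  1.47543891
 -0.70426911] [ 0.27094866 -0.03648458  0.66854436]
[249.71010016 164.6991902 ]
[534.92061737 277.00199299]
[393.55331134 172.59072301]
[265.917425    44.50437851]
```

View pics/w1.png

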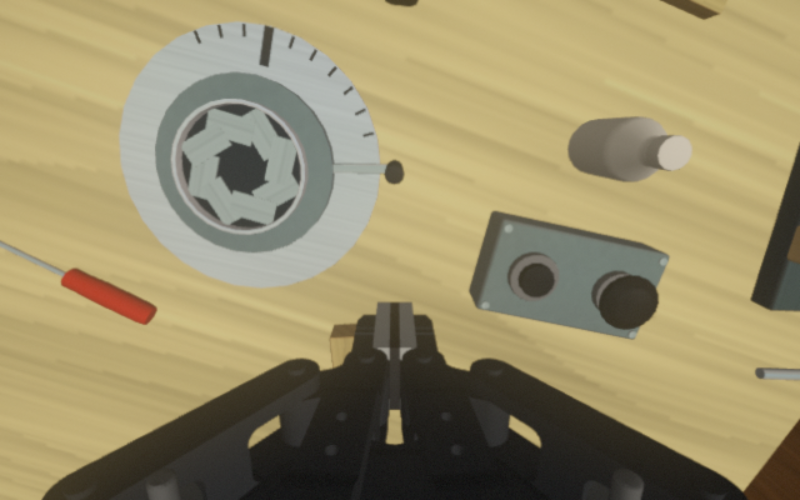

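A sharp view. The mark runs (268,28)–(264,66), the handle top is (396,171), START is (536,280), and the disc spans x 120–379 and y 23–288.

```bash
python3 - <<'E'
from h import *
from scipy.optimize import least_squares
w=load('w1'); g=lambda x,y:((x+.5)/1.25-.5,(y+.5)/1.25-.5)
t=np.linspace(0,2*np.pi,721)
def ext(d,c):
    P=np.array([proj(d,[c[0]+122*np.cos(s),c[1]+122*np.sin(s),54]) for s in t]);return np.r_[P.min(0),P.max(0)]
s=least_squares(lambda c:ext(w,c)-np.r_[g(120,23),g(379,288)],[576,-3]);c=s.x;print('C',c,s.fun)
m=onz(w,g(266,47),55)[:2];mo=onz(w,g(268,28),55);mi=onz(w,g(264,66),55);h=onz(w,g(396,171),118)[:2]
for n,v in(('mark',m-c),('handle',h-c),('mdir',(mo-mi)[:2])):print(n,np.hypot(*v),np.arctan2(v[1],v[0]))
print('start',onz(w,g(536,280),72),'stop',onz(w,g(628,301),90))
E
```

```text
C [573.35613002  -3.7664054 ] [-1.11405363 -0.4932476   1.10426091  0.94813422]
mark 105.43581900314601 0.1076664089591273
handle 136.40083676671463 -1.2073643244191976
mdir 30.451960993438128 0.14163709832127874
start [ 565.62552088 -295.14759142   72.        ] stop [ 579.71606965 -376.99312945   90.        ]
```

Emit:
arm_command(
  targets=[
    [0,0,-51,0,0],
    [0,0,-51,0,0],
    [0,0,-51,0,0],
    [0,0,-51,0,0],
    [0,0,0,0,0],
    [0,0,0,0,0],
  ],
)

```text
time_s: 5.82
ee_pos: [581.2, -146.2, 101.3]
orientation: [0.986, 0.169, 0.001, 0.0]
force: [0.0, -0.4, 0.3]
opening: 0.3
```

```bash
cat > arc.py <<'E'
from h import *
C=np.array([574.5,-3.8])
def tcp(th): return C+135*np.array([np.cos(th),np.sin(th)])-19*np.array([-np.sin(th),np.cos(th)])
def rows(p,ths):
    out=[];p=np.array(p,float)
    for th in ths:
        d=np.round(tcp(th)-p,1);p+=d;out.append(d.tolist())
    return out,p
E
python3 - <<'E'
from arc import *
s=robot.observe();print(s['ee_pos'],s['q'],s['force'])
r,p=rows([580.4,-145.6],-1.215+.05*np.arange(0,25));print(r,p)
E
```

```text
[ 581.21392211 -146.22107257  101.30774917] [-0.65968437  0.58586248  1.11090025  1.79658597 -0.58028021  1.12932699
 -0.58474123] [ 0.01522365 -0.42465836  0.25437803]
[[23.3, 8.6], [6.6, 1.7], [6.6, 1.9], [6.4, 2.3], [6.3, 2.6], [6.2, 2.9], [6.0, 3.2], [5.8, 3.5], [5.7, 3.8], [5.4, 4.1], [5.3, 4.3], [5.0, 4.6], [4.8, 4.9], [4.5, 5.1], [4.3, 5.3], [4.0, 5.5], [3.8, 5.7], [3.4, 5.9], [3.2, 6.0], [2.8, 6.2], [2.5, 6.3], [2.2, 6.5], [1.9, 6.5], [1.6, 6.7], [1.2, 6.7]] [709.2 -24.8]
```

Emit:
arm_command(
  targets=[
    [5.8,2.1,0,0,0],
    [5.8,2.2,0,0,0],
    [5.8,2.1,0,0,0],
    [5.9,2.2,0,0,0],
    [6.6,1.7,0,2.86,0],
    [6.6,1.9,0,2.86,0],
    [6.4,2.3,0,2.86,0],
    [6.3,2.6,0,2.86,0],
    [6.2,2.9,0,2.86,0],
    [6.0,3.2,0,2.86,0],
    [5.8,3.5,0,2.86,0],
    [5.7,3.8,0,2.86,0],
    [5.4,4.1,0,2.86,0],
    [5.3,4.3,0,2.86,0],
    [5.0,4.6,0,2.86,0],
    [4.8,4.9,0,2.86,0],
    [4.5,5.1,0,2.86,0],
    [4.3,5.3,0,2.86,0],
  ],
)

```text
time_s: 8.07
ee_pos: [682.8, -86.5, 99.3]
orientation: [0.868, 0.497, -0.0, 0.0]
force: [-0.7, -0.2, -1.3]
opening: -0.0
```

```bash
python3 - <<'E'
from h import *
s=robot.observe();print(s['ee_pos'],s['q'],s['force'],s['orientation'])
w=snap('wrist','w2');a=snap('top','top2')
f=w['frame'][:,:,::-1];g=cv2.resize(a['frame'][140:250,280:400,::-1],None,fx=3.6,fy=3.6,interpolation=cv2.INTER_CUBIC)[:400,:]
cv2.imwrite('pics/v2.png',cv2.resize(np.hstack([f[:,160:520],g[:396] if 0 else np.vstack([g,np.zeros((400-len(g),g.shape[1],3),np.uint8)])]),None,fx=1,fy=1))
E
```

```text
[682.8458942 -86.5110854  99.2838662] [-0.53139942  0.66397826  0.86903537  1.55431269 -0.53497322  1.17583165
 -0.08721575] [-0.6728294  -0.17621557 -1.28332497] [ 8.67639008e-01  4.97194680e-01 -4.23073951e-05  1.55953054e-05]
```

View pics/v2.png

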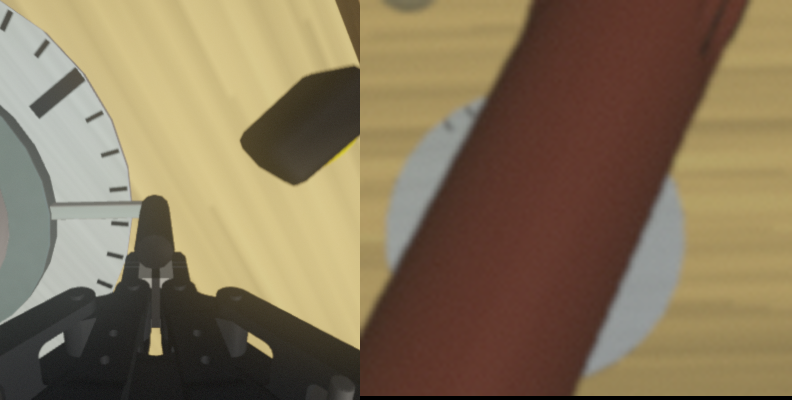

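The push works. In the wrist view the arm lies about 3.3 divisions before the long mark, so the lever is near -0.49. I'll carry on along the arc.

Emit:
arm_command(
  targets=[
    [4.0,5.5,0,2.86,0],
    [3.8,5.7,0,2.86,0],
    [3.4,5.9,0,2.86,0],
    [3.2,6.0,0,2.86,0],
    [2.8,6.2,0,2.86,0],
    [2.5,6.3,0,2.86,0],
    [2.2,6.5,0,2.86,0],
    [1.9,6.5,0,2.86,0],
    [1.6,6.7,0,2.86,0],
    [1.2,6.7,0,2.86,0],
    [0,0,0,0,0],
    [0,0,0,0,0],
  ],
)

```text
time_s: 9.68
ee_pos: [709.1, -24.7, 99.2]
orientation: [0.719, 0.695, -0.0, -0.0]
force: [0.0, -0.1, 0.2]
opening: -0.1
```

```bash
python3 - <<'E'
from h import *
s=robot.observe();print(s['ee_pos'],s['q'],s['force'],s['orientation'])
w=snap('wrist','w3')
cv2.imwrite('pics/v3.png',cv2.resize(w['frame'][80:260,140:400,::-1],None,fx=3,fy=3,interpolation=cv2.INTER_CUBIC))
E
```

```text
[709.10122189 -24.74036498  99.22010991] [-0.52815963  0.66033072  0.74608021  1.48935107 -0.46805569  1.17611336
  0.2598409 ] [ 0.00862064 -0.11344901  0.23514578] [ 7.19248120e-01  6.94753288e-01 -1.96478360e-07 -1.08488461e-04]
```

View pics/v3.png

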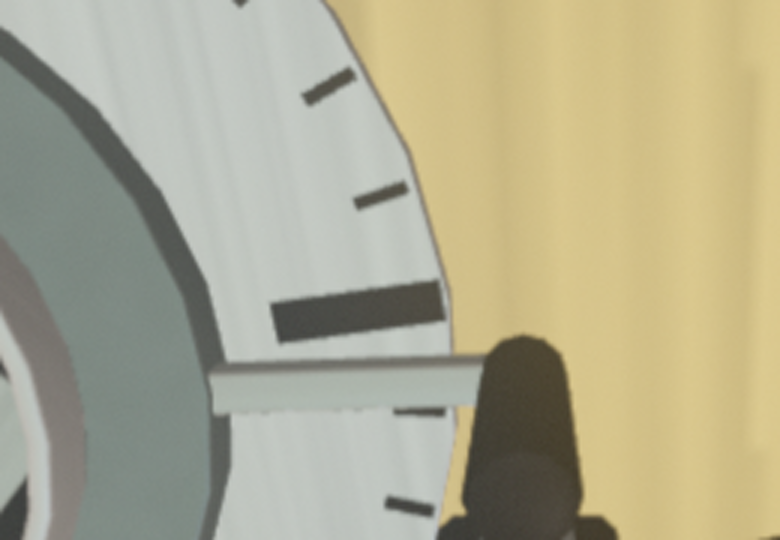

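Crop (3x, offset 140,80): mark corners (440,282), (445,321), (271,304), (281,342). The arm's upper-face centre line runs (213,396)–(482,383.5).

```bash
python3 - <<'E'
from h import *
w=load('w3');g=lambda x,y:((x+.5)/3-.5+140,(y+.5)/3-.5+80)
M=np.array([onz(w,g(*p),55)[:2] for p in((440,282),(445,321),(271,304),(281,342))]);m=M.mean(0);d=M[:2].mean(0)-M[2:].mean(0)
a=onz(w,g(213,396),68)[:2];b=onz(w,g(482,383.5),68)[:2]
print('widths',np.hypot(*(M[0]-M[1])),np.hypot(*(M[2]-M[3])),np.hypot(*d),'mark',m,np.arctan2(d[1],d[0]),'arm dir',np.arctan2(*(b-a)[::-1]),a,b)
for C in([574.5,-3.8],[573.4,-3.8],[575.5,-3]):
    C=np.array(C);th=lambda p:np.arctan2(*(p-C)[::-1]);print(th(m),np.hypot(*(m-C)),th(a),th(b))
E
```

```text
widths 7.4317113498032 7.426535664397426 31.439601540917725 mark [679.35077408   7.84405196] 0.09557901616754275 arm dir 0.013843540058243977 [654.74725098  -3.30712765] [702.32918747  -2.64838313]
0.11060037368871568 105.495349523769 0.006141844669713761 0.009008785412396931
0.10946129836826662 106.58869768468846 0.006058794995809989 0.008931928225662697
0.10404251096315704 104.41540470567605 -0.0038755428159718574 0.002772358477520984
```

```bash
python3 - <<'E'
from arc import *
r,p=rows([709.2,-24.8],-.015+np.array([.025,.05,.07,.085,.098]));print(r,p)
E
```

```text
[[0.5, 3.4], [0.4, 3.3], [0.2, 2.7], [0.2, 2.1], [0.1, 1.8]] [710.6 -11.5]
```

Emit:
arm_command(
  targets=[
    [0.5,3.4,0,1.4,0],
    [0.4,3.3,0,1.4,0],
    [0.2,2.7,0,1.1,0],
    [0.2,2.1,0,0.9,0],
    [0.1,1.8,0,0.7,0],
    [0,0,0,0,0],
    [0,0,0,0,0],
  ],
)

```text
time_s: 10.6
ee_pos: [710.7, -11.3, 99.4]
orientation: [0.685, 0.729, 0.0, 0.0]
force: [0.2, 0.0, -0.7]
opening: 0.2
```

```bash
python3 - <<'E'
from h import *
s=robot.observe();print(s['ee_pos'],s['force'])
w=snap('wrist','w4')
cv2.imwrite('pics/v4.png',cv2.resize(w['frame'][150:260,190:330,::-1],None,fx=5,fy=5,interpolation=cv2.INTER_CUBIC))
E
```

```text
[710.70349116 -11.31839588  99.35852985] [ 0.16069205  0.03933222 -0.7246673 ]
```

View pics/v4.png

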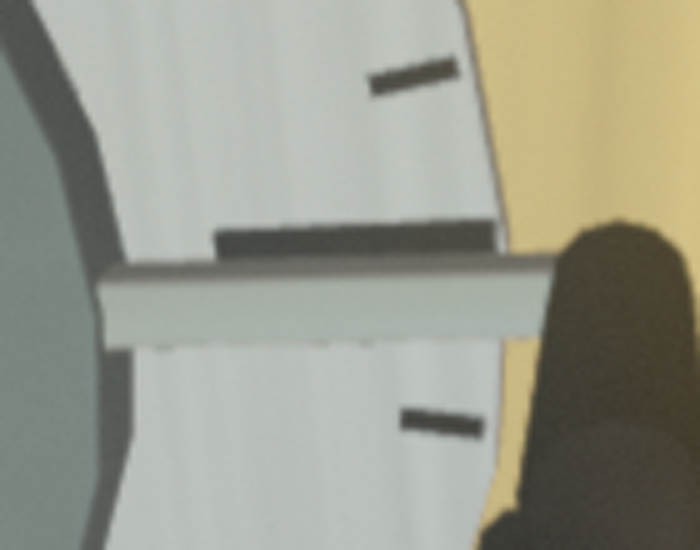

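The arm now partly hides the mark by parallax. The mark's upper edge is (214,231)–(497,221). The arm's upper face has edges (98,285)–(553,271) and (106,349)–(541,336). The neighbouring short marks are centred at (414,77) and (442,423).

```bash
python3 - <<'E'
from h import *
w=load('w4');g=lambda x,y:((x+.5)/5-.5+190,(y+.5)/5-.5+150)
P=lambda p,z:onz(w,g(*p),z)[:2]
for C in([574.5,-3.8],[573.4,-3.8],[575.5,-3]):
    C=np.array(C);th=lambda p:np.arctan2(*(p-C)[::-1])
    e=[P((497,221),55),P((214,231),55)]
    m1=[th(p)-np.arcsin(4/np.hypot(*(p-C))) for p in e]
    s=[th(P(p,55)) for p in((414,77),(442,423))]
    u=[P((98,285),68),P((553,271),68)];l=[P((106,349),68),P((541,336),68)]
    print('mark by edge',m1,'by shorts',np.mean(s),s[0]-s[1],'arm',[th(p)-np.arcsin(4/np.hypot(*(p-C))) for p in u],[th(p)+np.arcsin(4/np.hypot(*(p-C))) for p in l])
E
```

```text
mark by edge [np.float64(0.10937477698432532), np.float64(0.1135475442490273)] by shorts 0.11192339632090804 0.3569124286288251 arm [np.float64(0.09154158658554112), np.float64(0.09226758718952491)] [np.float64(0.10186432068176612), np.float64(0.09867690708021826)]
mark by edge [np.float64(0.10839498457061622), np.float64(0.11217137686823403)] by shorts 0.11088622220745142 0.35357876832843094 arm [np.float64(0.09030347537637087), np.float64(0.09148359641675492)] [np.float64(0.1004857390194843), np.float64(0.09782799936221018)]
mark by edge [np.float64(0.10367497066913801), np.float64(0.10583584238061733)] by shorts 0.10603252344379539 0.36028698811858817 arm [np.float64(0.08261893863134481), np.float64(0.08672510530975455)] [np.float64(0.0930758203987056), np.float64(0.09311834368901696)]
```

Arm ≈ 0.096 and mark ≈ 0.111, so about 2.1 mm remains at the handle. I'll push that, then back off, rise and check from straight above.

Emit:
arm_command(
  targets=[
    [0,0.7,0,0.3,0],
    [0,0.7,0,0.3,0],
    [-0.1,0.7,0,0.3,0],
    [0,0,0,0,0],
    [0,0,0,0,0],
    [0,-10,0,0,0],
    [0,-20,0,0,0],
    [0,0,30,0,0],
    [0,0,60,0,0],
    [0,0,60,0,0],
    [0,10,30,0,0],
    [-10,-10,0,0,0],
    [0,0,0,0,0],
    [0,0,0,0,0],
  ],
)

```text
time_s: 12.4
ee_pos: [699.9, -40.0, 278.0]
orientation: [0.68, 0.734, -0.001, -0.001]
force: [0.3, -0.1, -0.2]
opening: -0.0
```

```bash
python3 - <<'E'
from h import *
s=robot.observe();print(s['time_s'],s['ee_pos'],s['force'],s['q'])
w=snap('wrist','w5')
R=np.array(w['R']);print('cam',-R.T@np.array(w['t']).ravel())
o=proj(w,[690,8,60]).astype(int);x0,y0=max(o[0]-70,0),max(o[1]-55,0);print(x0,y0)
cv2.imwrite('pics/v5.png',cv2.resize(w['frame'][y0:y0+110,x0:x0+140,::-1],None,fx=5,fy=5,interpolation=cv2.INTER_CUBIC))
E
```

```text
12.4 [699.90327395 -40.03111384 277.97973006] [ 0.26156858 -0.0860593  -0.18907375] [-0.52108917  0.51966037  0.79475367  1.29862133 -0.36396249  1.47086606
  0.31821707]
cam [695.11362784  33.00129703 406.22110957]
239 74
```

View pics/v5.png

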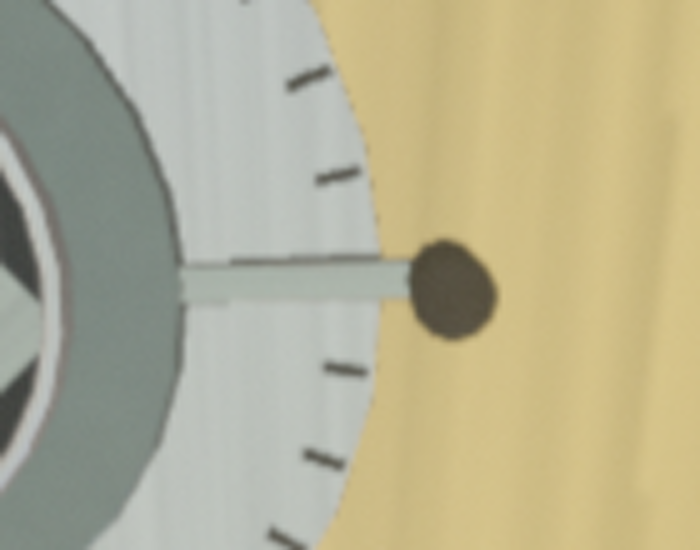

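The arm covers the mark, with only a thin parallax sliver at y≈260. Short marks: (309,78), (338,177), (345,370), (324,460). Arm edges: (182,267)–(408,261.5) and (183,304)–(408,299).

```bash
python3 - <<'E'
from h import *
w=load('w5');g=lambda x,y:((x+.5)/5-.5+239,(y+.5)/5-.5+74)
P=lambda p,z:onz(w,g(*p),z)[:2]
e=[P((232,261),55),P((378,257),55)]
S=[P(p,55) for p in((309,78),(338,177),(345,370),(324,460))]
u=[P((182,267),68),P((408,261.5),68)];l=[P((183,304),68),P((408,299),68)]
print('arm width',np.hypot(*(u[1]-l[1])))
for C in([574.5,-3.8],[573.4,-3.8],[575.5,-3]):
    C=np.array(C);th=lambda p:np.arctan2(*(p-C)[::-1]);r=lambda p:np.hypot(*(p-C))
    t=[th(p) for p in S]
    print('mark',(t[0]+t[3])/2,(t[1]+t[2])/2,[r(p) for p in S],'edge',[th(p)-4/r(p) for p in e],'arm',[th(p)-4/r(p) for p in u],[th(p)+4/r(p) for p in l])
E
```

```text
arm width 7.656475852807421
mark 0.11061757259499588 0.1098218367559918 [np.float64(115.48090551386112), np.float64(115.16584694367162), np.float64(114.98703370726635), np.float64(114.93122021054766)] edge [np.float64(0.10755115454992081), np.float64(0.10619321382565297)] arm [np.float64(0.10564599076109331), np.float64(0.1033167150043787)] [np.float64(0.11100286382788169), np.float64(0.10602034259792223)]
mark 0.10964581374081026 0.10880134923612123 [np.float64(116.46316988490851), np.float64(116.22086748538365), np.float64(116.0844663016633), np.float64(115.997932475838)] edge [np.float64(0.10625093270065497), np.float64(0.10524001959447954)] arm [np.float64(0.10422442160053755), np.float64(0.10243456411401662)] [np.float64(0.1095051317352673), np.float64(0.10511406470084637)]
mark 0.10500156345588038 0.10390470314323005 [np.float64(114.22757821748867), np.float64(113.98067928117322), np.float64(114.04756988462296), np.float64(114.16255246003685)] edge [np.float64(0.09979057388561458), np.float64(0.10045469279344432)] arm [np.float64(0.09695978652684126), np.float64(0.09783889184091205)] [np.float64(0.10235875800302227), np.float64(0.1005581294257531)]
```

The arm is at ≈0.1065 rad and the mark at ≈0.109, which is about 0.3 mm at the pointer, so it's centred. Next, START at about (565,-296.5).

Emit:
arm_command(
  targets=[
    [-13.6,-25.7,0,0,0],
    [-13.6,-25.7,0,0,0],
    [-13.6,-25.7,0,0,0],
    [-13.6,-25.7,0,0,0],
    [-13.6,-25.7,0,0,0],
    [-13.6,-25.7,0,0,0],
    [-13.6,-25.7,0,0,0],
    [-13.6,-25.7,0,0,0],
    [-13.6,-25.7,0,0,0],
    [-13.1,-25.8,0,0,0],
    [0,0,-40,0,0],
    [0,0,-50,0,0],
    [0,0,-50,0,0],
    [0,0,-35,0,0],
    [0,0,0,0,0],
    [0,0,0,0,0],
  ],
)

```text
time_s: 14.45
ee_pos: [565.1, -297.8, 106.1]
orientation: [0.68, 0.734, 0.0, 0.001]
force: [0.1, -0.0, 0.5]
opening: -0.1
```

```bash
python3 - <<'E'
from h import *
s=robot.observe();print(s['time_s'],s['ee_pos'],s['force'],s['q'])
w=snap('wrist','w6');b=snap('scene','s6')
g=lambda im,h:cv2.resize(im,None,fx=h/im.shape[0],fy=h/im.shape[0],interpolation=cv2.INTER_CUBIC)
cv2.imwrite('pics/v6.png',np.hstack([w['frame'][:,100:500,::-1],g(b['frame'][60:220,180:340,::-1],400)]))
E
```

```text
14.45 [ 565.10343632 -297.77791704  106.09433282] [ 0.06451102 -0.04334384  0.50682613] [-0.18802131  0.52305015  0.80475266  1.68405618 -0.41347877  1.11111213
  0.81309591]
```

View pics/v6.png

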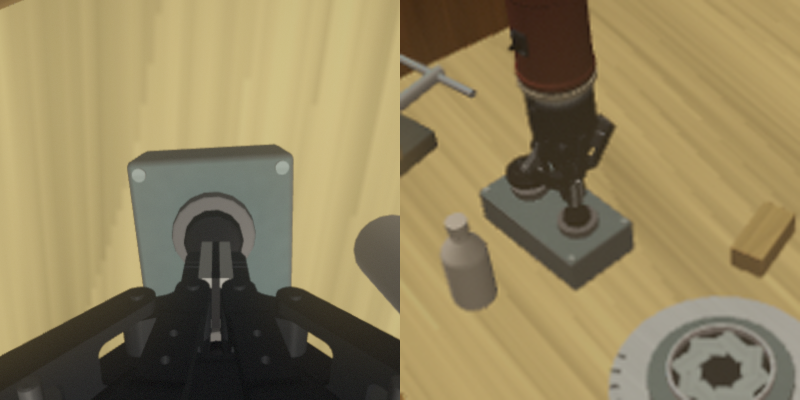

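Left: the collar spans x 173–254 with its top at y 192, so its centre is near (214,232) in the crop. The fingertips look to be over the button and well clear of STOP. I'll check that numerically.

```bash
python3 - <<'E'
from h import *
w=load('w6')
for z in(60,62,64):print(onz(w,(313.5,232),z))
E
```

```text
[ 564.42413925 -296.02943908   60.        ]
[ 564.37143912 -295.20928069   62.        ]
[ 564.31873899 -294.3891223    64.        ]
```

The wrist view agrees within 2 mm. Pressing slowly.

Emit:
arm_command(
  targets=[
    [0,1,-9,0,0],
    [0,0,-6,0,0],
    [0,0,-3,0,0],
    [0,0,-2,0,0],
    [0,0,-2,0,0],
    [0,0,-2,0,0],
    [0,0,0,0,0],
    [0,0,0,0,0],
  ],
)

```text
time_s: 15.55
ee_pos: [564.9, -295.3, 80.4]
orientation: [0.679, 0.734, 0.0, -0.0]
force: [-2.4, 2.3, 4.6]
opening: 0.3
```

Emit:
arm_command(
  targets=[
    [0,0,-1,0,0],
    [0,0,-1,0,0],
    [0,0,0,0,0],
    [0,0,0,0,0],
  ],
)

```text
time_s: 16.05
ee_pos: [565.1, -295.4, 79.9]
orientation: [0.679, 0.734, 0.001, -0.0]
force: [-7.9, 7.1, 20.7]
opening: 0.1
```

It has bottomed out: TCP stays at 79.9 against 78.3 commanded, with 21 N. Releasing and retreating.

Emit:
arm_command(
  targets=[
    [0,0,3,0,0],
    [0,0,7,0,0],
    [0,0,20,0,0],
    [0,0,40,0,0],
    [0,0,50,0,0],
    [0,0,50,0,0],
    [-15,-15,10,0,0],
    [-15,-15,0,0,0],
    [0,0,0,0,0],
    [0,0,0,0,0],
    [0,0,0,0,0],
  ],
)

```text
time_s: 17.42
ee_pos: [535.3, -324.7, 257.4]
orientation: [0.679, 0.734, -0.0, -0.001]
force: [-0.3, -0.1, 0.0]
opening: 0.1
```

```bash
python3 - <<'E'
from h import *
s=robot.observe();print(s['time_s'],s['ee_pos'],s['force'],s['joint_vel'].round(3))
b=snap('scene','s7');a=snap('top','t7')
g=lambda im:cv2.resize(im,(400,400),interpolation=cv2.INTER_CUBIC)
cv2.imwrite('pics/v7.png',np.hstack([g(a['frame'][140:250,275:385,::-1]),g(b['frame'][110:270,200:360,::-1])]))
E
```

```text
17.425 [ 535.28144006 -324.71744933  257.43286002] [-0.31909663 -0.14977962  0.03253057] [-0.003 -0.     0.001 -0.003 -0.     0.001  0.001]
```

View pics/v7.png

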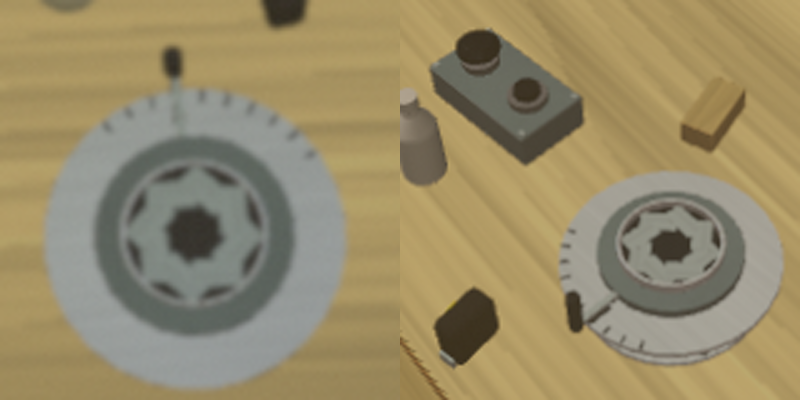

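The lever covers the long mark in both views, START is back out, and the arm is clear of everything.

```bash
python3 -c "
from rig import robot;print(robot.close_job())"
```

```text
the job is handed in; nothing more can be done
None
```

The lever now lies over the long mark, START has been pressed and released, and the job is handed in; the arm's clock last read 17.4 s.

- **Lever:** I pushed it round with the closed fingertips, without gripping. The close wrist view afterwards put the arm at about 0.1065 rad and the mark at about 0.109 rad. That is roughly 0.3 mm apart at the pointer, within what I can measure. The last views from above and from the side show the arm covering the mark.
- **START:** I pressed it until it stopped moving, with the tool held at 79.9 mm against 78.3 mm commanded. The upward force was about 21 N. It is back out in the final picture, and I did not touch STOP or the bystanders.
- **Disagreement:** the first scene-camera estimate of START was about 10 mm off the top and wrist estimates, which agreed within about 3 mm. I used those. A wrist view just before pressing matched them within 2 mm.

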